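# Angle a pine batten past the stake into the short-length rack

### The arm

A 7-joint arm with a two-finger parallel gripper is mounted at the origin on the work surface. World frame = base frame: x ahead of the robot, y to its left, z up, the work surface at z = 0. Lengths are in m, angles in rad, forces in N, time in s.
With the tool pointing down it reaches from about 0.425 to 0.95 m from the base axis. Payload 4.7 kg.
Tool frame: the origin (TCP) lies at the very end of the fingers, on their centre line; the grasp point (between the pads) lies 19 mm behind it (env.hold_point_z is the distance from the TCP to the grasp point, in m); z points along the fingers, x is the direction in which the jaws open and shut, and the axes are right-handed (so a half turn about z gives the same grasp; the last joint's range is limited). The gripper opens to 85 mm and grips with 20 to 120 N. Pads are 22 mm wide; open, the fingers measure 114 mm over their backs; the gripper's body (76 mm by 85 mm) begins 54 mm behind the grasp point. The pads swing forward as they close: fully open they stand 13 mm farther back than shut.
Start: joints at [-1.331, 0.469, -0.049, 1.532, 0.024, 1.141, -0.082], TCP at [0.179, 0.651, 0.231] pointing down, gripper open.
Joint ranges: [-2.59, 2.59], [-0.33, 1.99], [-1.39, 1.29], [0.1, 2.45], [-1.04, 4.18], [0.21, 1.99], [-2.66, 2.66]. Speed limits (rad/s): [2.57, 2.57, 3.14, 3.14, 3.14, 3.14, 3.14].

### API

Orientations are given as a unit quaternion [w, x, y, z].
In Python, from station import env, optics gives the robot as it stands. The module is installed in compiled form; this text tells all that it offers.
- The arm moves only by the tool arm_command, never from a script. Its argument "steps" is a list of rows, each a list of 7 numbers: the finger opening in cm, from 0 to 8.54, then the shift along the tool's x, y, z in cm, then the turn, a rotation vector about the tool's x, y, z in rad. In form: [[jaw, x, y, z, rx, ry, rz], ...]. A call has 1 to 10 rows; each row shifts and turns the commanded pose from where the row before left it, along the tool's axes as they then stand; what a row does not reach is not made up. A row lasts 1/12 s, in which the tool goes at most 41.7 mm and 7.16 degrees, less where a joint would pass 70% of its speed; a pose out of reach is approached as far as the arm can. A call is refused whole if a number of a shift passes 4.17 or a number of a turn 0.125, either way. A call with a gripper value outside its range is refused whole. The fingers move at their own pace and stop on an object; the grip force is fixed at half the most. Time passes only in rows, so rows that do not move let the fingers close. It gives the time, the measured TCP pose, the force and the opening at its end, in the units of the state.
- env.state(): the state, without advancing time (a new reading comes with each control period).
- optics.snapshot(name): name is "side" or "top"; returns a dict with "pixels" (420x560x3 uint8, red, green, blue), "camera_matrix" (3x3 intrinsics, pixels), "xyz" and "orientation" of the camera in the world. Camera axes: x right, y down, z forward; pixel columns grow to the right and rows downward; lengths in m; the calibration is good to about 2 mm. A picture is of the moment at which its call begins. There is no depth.
- env.hand_in(): hands the job in, once; it reports no verdict.
The state is a dict: "clock": time; "qpos": joint angles; "joint_velocities": joint speeds; "tau": joint torques, N m; "position": TCP position; "tool_rot": TCP orientation; "ft_force": force on the tool from outside, world axes, zero at the start; "ft_torque": the same for the moment, N m; "grip_width": finger opening in m.
Only numpy, scipy, OpenCV 4.12 (cv2) and the standard library are available. Lean on these libraries where they do the work, as an engineer would, in place of code of your own. Each camera call takes 0.05 s, during which the arm holds its last target. There are 200 camera calls.

### The job

Put the loose pine batten away in the empty front bay of the grey short-length rack by pushing it along the bench with the fingertips: angle its right-hand end in behind the yellow stake first, then push the other end in, until the batten lies in the bay flat against the rail at its back along the whole length. Only push it: do not take it between the fingers, lift it or tip it up off the bench, and leave the other things on the bench where they are.

Things in the scene. Friction and masses are not known exactly. Their poses are not given: they have to be found in the camera images.
- batten: The loose pine batten, lying flat on the bench: 240 mm long (its y axis), 42 mm wide (its x axis), 30 mm high, about 0.16 kg. Origin at the centre of its underside; z up. It slides on the bench when pushed and starts in front of the rack (on the robot's side), to the left of the stake, at a skew. Its right-hand end, the one nearer the stake, is the plain one.
- batten_plain_end (a point): Centre of the batten's plain end face (its -y end), 15 mm above its underside.
- batten_blue_end (a point): Centre of the batten's blue-painted end face (its +y end), 15 mm above its underside.
- rack: Grey steel rack for short lengths, screwed to the bench, immovable, its front bay open towards the robot and with a base sheet flush with the bench: the batten slides straight in on the bench. Origin on the bench, midway along the bay, level with the back face of the stake; x points into the bay, y to the left along it, z up. 80 mm are free between the back face of the stake and the back rail.
- bay_rail (a point): Middle of the top edge of the front bay's back rail, on the face that the batten must lie against: a straight rail along the rack's y, 4 mm thick, 40 mm high, face at x = 80 mm in the rack's frame.
- bay_left_plate (a point): Top front corner, on the inner face, of the bay's left end plate: 4 mm thick, 40 mm high, inner face at y = +135 mm in the rack's frame, running back from x = 30 mm. Outside it lies a screwed foot 3 mm (screws 6 mm) high, out to y = 161 mm, from x = 42 mm back.
- bay_right_plate (a point): The same corner of the right end plate, inner face at y = -135 mm: the bay is 270 mm long inside.
- rear_bay (a point): Middle of the top edge of the rear rail (55 mm high) of the second bay, behind the front bay's back rail; that bay holds stock up to 48 mm high and is not part of the job.
- stake (a point): Top of the standing stake, a fixed square steel post, painted yellow, 16 x 16 mm (head 18 x 18 mm) and 48 mm high. In the rack's frame it stands at x = -8 mm, y = -60 mm: in front of the bay, in the right half of its mouth, so that the batten cannot go in broadside.
- spare_stake: A pulled yellow stake lying on the bench, bystander; 110 x 16 x 16 mm, origin at the centre of its underside.
- tape_roll: Roll of brown packing tape lying flat, bystander; 98 mm across, 48 mm high, origin at the centre of its underside.
- tape_measure: Yellow and black tape measure, bystander; 66 x 34 x 62 mm high, origin at the centre of its underside.
- knife: Orange utility knife, bystander; 150 x 22 x 14 mm, origin near the middle of its underside.
- small_carton: Small taped carton, bystander; 120 x 90 x 70 mm high, origin at the centre of its underside.
- bottle: Closed pale blue plastic bottle, bystander; 66 mm across, 190 mm high, origin at the centre of its underside.
- cup: Clear plastic cup, bystander; 72 mm across, 85 mm high, origin at the centre of its underside.

How it is judged:
By the outcome, as a careful person would: the job done as asked, in the order asked, and still so for the second after the job is handed in, with the robot touching nothing.
It also fails if it takes over 61 s, if anything falls off the work surface, if the arm or the gripper's body presses on something with over 40 N, if the wrist force passes 120 N, or if a joint passes its speed limit or range.

## Working session

There is one attempt and no reset: what is moved stays moved. The work goes in short steps, Python scripts to look and compute and a tool call to move; the robot and the scene stay as the last step left them, time stands still between calls to the robot, and variables do not carry over. Pictures are saved under pics/ and viewed, about 8 in all and at most 12, crops included, and the job is handed in when it is done.

Besides the shell and the picture viewer there is one more tool, called in YAML: its name, and indented under it one key for each argument. arm_command: Moves the arm, as the interface text tells. Its arguments: {"type":"object","properties":{"steps":{"type":"array","items":{"type":"array","items":{"type":"number"}}}},"required":["steps"]}

```bash
mkdir -p pics
cat > h.py <<'E'
import numpy as np, cv2
from station import env, optics
from scipy.spatial.transform import Rotation as R
def snap(n,f=None):
    s=optics.snapshot(n)
    if f: cv2.imwrite('pics/'+f,cv2.cvtColor(s['pixels'],cv2.COLOR_RGB2BGR))
    return s
def rot(q): return R.from_quat([q[1],q[2],q[3],q[0]])
def ray(s,uv,z):
    uv=np.atleast_2d(np.array(uv,float)); K=np.array(s['camera_matrix'])
    d=np.c_[uv,np.ones(len(uv))]@np.linalg.inv(K).T@rot(s['orientation']).as_matrix().T
    o=np.array(s['xyz']); return o+d*((z-o[2])/d[:,2:3])
def proj(s,P):
    P=np.atleast_2d(P); c=(P-np.array(s['xyz']))@rot(s['orientation']).as_matrix()
    c=c@np.array(s['camera_matrix']).T; return c[:,:2]/c[:,2:]
E
python3 - <<'E'
from h import *
for n in('top','side'):
    s=snap(n,n+'0.png'); print(n,np.round(s['xyz'],3),np.round(rot(s['orientation']).as_matrix(),3).tolist(),np.array(s['camera_matrix']).round(1).tolist())
st=env.state(); print(st)
E
```

```text
top [0.443 0.03  1.305] [[0.008, -0.996, 0.089], [-1.0, -0.007, 0.009], [-0.009, -0.089, -0.996]] [[463.2, 0.0, 280.3], [0.0, 463.2, 219.8], [0.0, 0.0, 1.0]]
side [0.508 0.943 1.107] [[-0.998, -0.049, 0.038], [-0.062, 0.748, -0.661], [0.004, -0.662, -0.749]] [[518.4, 0.0, 280.6], [0.0, 518.4, 217.6], [0.0, 0.0, 1.0]]
{'clock': 0.1, 'qpos': array([-1.33088237,  0.46937903, -0.04860943,  1.53357328,  0.02409423,
        1.14103293, -0.08227812]), 'joint_velocities': array([ 0.0004944 , -0.00258422,  0.00034378, -0.00287963, -0.00222925,
        0.00136615,  0.0013208 ]), 'tau': array([ 1.17960870e-03, -5.11514926e+01, -4.66302875e-02, -2.38393486e+01,
        1.08095494e-02,  4.35858528e-03, -1.49409249e-05]), 'position': array([0.17910736, 0.65024861, 0.23035463]), 'tool_rot': array([ 5.68272992e-04,  7.95464634e-01,  6.05999340e-01, -7.02558972e-04]), 'ft_force': array([0.20670173, 0.33529168, 0.0723349 ]), 'ft_torque': array([-0.04515302, -0.00887336,  0.01014216]), 'grip_width': 0.08552349305276813}
```

View pics/top0.png

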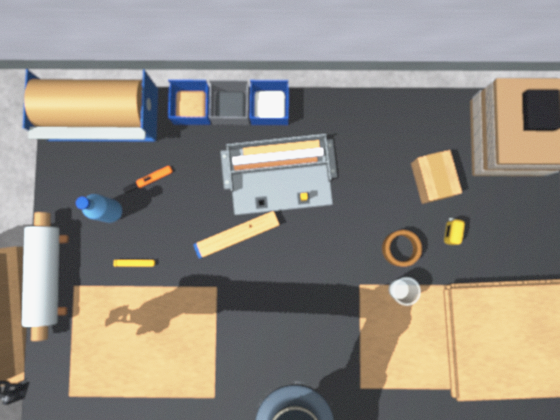

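View pics/side0.png

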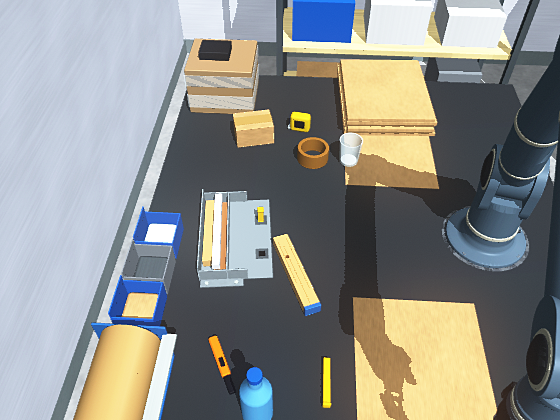

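The top view shows the batten from about (197,250), its blue end, to (277,218). The stake is at (304,196), and the rack mouth is around (230..330, 150..212). Next I take close crops and a first measurement.

Run:
```python
from h import *
s=snap('top'); im=cv2.cvtColor(s['pixels'],cv2.COLOR_RGB2BGR)
a=cv2.resize(im[125:265,185:345],None,fx=5,fy=5,interpolation=cv2.INTER_CUBIC)[:600]
t=snap('side'); im2=cv2.cvtColor(t['pixels'],cv2.COLOR_RGB2BGR)
b=cv2.resize(im2[180:320,185:345],None,fx=4,fy=4,interpolation=cv2.INTER_CUBIC)
cv2.imwrite('pics/a.png',cv2.resize(im[125:245+20,185:345],(800,700))[:600]); cv2.imwrite('pics/a.png',a); cv2.imwrite('pics/b.png',b)
for S,n,z in((s,'top',.048),(t,'side',.048)):
    h=cv2.cvtColor(S['pixels'],cv2.COLOR_RGB2HSV)
    m=cv2.inRange(h,(22,170,90),(34,255,255)) 
    for c in cv2.findContours(m,cv2.RETR_EXTERNAL,cv2.CHAIN_APPROX_NONE)[0]:
        if cv2.contourArea(c)>8:
            M=cv2.moments(c);p=(M['m10']/M['m00'],M['m01']/M['m00']);print(n,'yel',np.round(p,1),cv2.contourArea(c),ray(S,p,z).round(3))
    m=cv2.inRange(h,(8,60,100),(24,169,255))
    for c in cv2.findContours(m,cv2.RETR_EXTERNAL,cv2.CHAIN_APPROX_NONE)[0]:
        if 500<cv2.contourArea(c)<4000:
            r=cv2.minAreaRect(c);print(n,'wood',np.round(r[0],1),np.round(r[1],1),round(r[2],1),ray(S,cv2.boxPoints(r),.03).round(3)[:,:2].tolist())
    m=cv2.inRange(h,(100,150,60),(125,255,255))
    for c in cv2.findContours(m,cv2.RETR_EXTERNAL,cv2.CHAIN_APPROX_NONE)[0]:
        if 5<cv2.contourArea(c)<400:
            r=cv2.minAreaRect(c);print(n,'blue',np.round(r[0],1),np.round(r[1],1),ray(S,r[0],.03).round(3)[0])
```

```text
top yel [449.9 234.8] 39.5 [[ 0.518 -0.418  0.048]]
top yel [460.8 223.2] 10.0 [[ 0.55  -0.448  0.048]]
top wood [ 12.5 314.5] [137.  25.] 90.0 [[0.479, 0.816], [0.48, 0.747], [0.112, 0.726], [0.111, 0.793]]
top wood [401.5 247.5] [37. 39.] 90.0 [[0.534, -0.238], [0.535, -0.345], [0.433, -0.343], [0.433, -0.237]]
top wood [238.1 233.3] [17.5 84.2] 67.2 [[0.496, 0.274], [0.587, 0.061], [0.543, 0.042], [0.452, 0.254]]
top wood [436. 176.] [47.4 43.1] 75.1 [[0.731, -0.316], [0.763, -0.433], [0.634, -0.463], [0.603, -0.347]]
top wood [281.1 146.6] [ 7.7 76.5] 84.0 [[0.762, 0.149], [0.786, -0.064], [0.764, -0.067], [0.74, 0.146]]
top wood [190. 103.] [24. 28.] 90.0 [[0.923, 0.341], [0.923, 0.261], [0.853, 0.26], [0.853, 0.339]]
top wood [526.5 121. ] [86. 65.] 90.0 [[0.964, -0.56], [0.965, -0.743], [0.718, -0.731], [0.717, -0.551]]
top blue [ 82.5 202.5] [11. 13.] [0.602 0.593 0.03 ]
top blue [ 26.5 120.5] [ 5. 11.] [0.835 0.763 0.03 ]
top blue [148.5 118.5] [43. 13.] [0.842 0.417 0.03 ]
top blue [149.5  90.5] [13. 13.] [0.924 0.416 0.03 ]
top blue [146.7  80.4] [ 7. 14.] [0.953 0.425 0.03 ]
top blue [28.2 75.3] [5.1 5.8] [0.967 0.765 0.03 ]
side yel [326.2 383.6] 309.0 [[0.436 0.472 0.048]]
side yel [260.2 213.9] 62.0 [[ 0.619 -0.002  0.048]]
side yel [299.9 121.3] 327.5 [[ 0.525 -0.414  0.048]]
side wood [139.5 304.8] [34.1 24.9] 3.0 [[0.919, 0.329], [0.935, 0.26], [0.85, 0.259], [0.838, 0.328]]
side wood [231.4 127.4] [83.9 38.8] 1.5 [[0.871, -0.291], [0.903, -0.491], [0.616, -0.498], [0.606, -0.298]]
side wood [220.1  57.5] [71.2 37.4] 2.1 [[0.96, -0.681], [1.003, -0.942], [0.718, -0.942], [0.699, -0.682]]
side blue [166.6 386.1] [ 2.  67.5] [0.778 0.491 0.03 ]
side blue [312.4 308.6] [ 8.9 18. ] [0.469 0.278 0.03 ]
```

View pics/a.png

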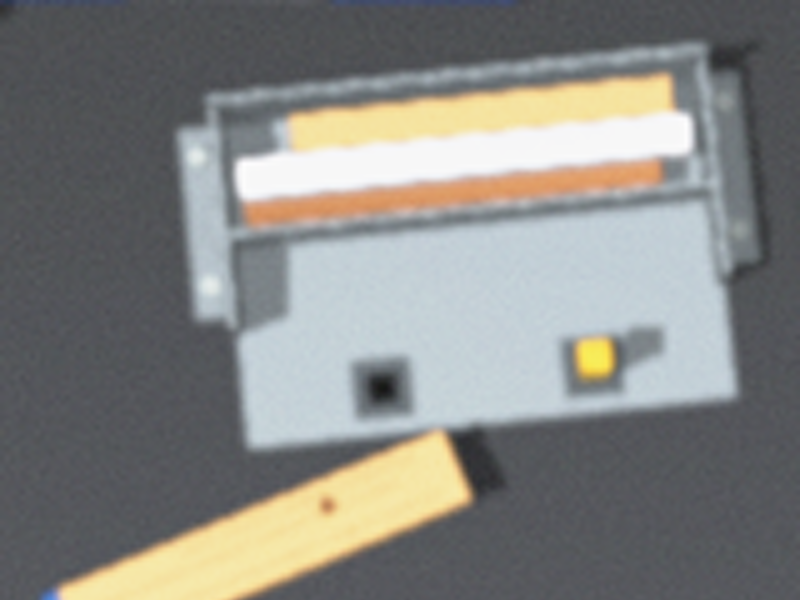

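View pics/b.png

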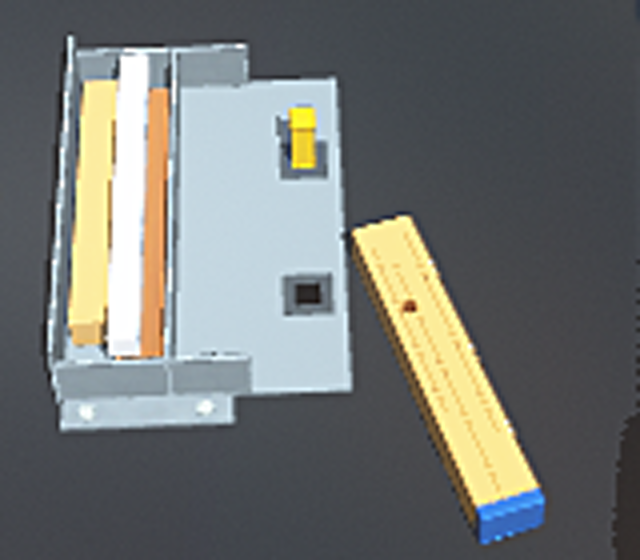

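The crops show these positions (top-crop pixels are x5 with offset 185,125; side-crop pixels are x4 with offset 185,180):

| Feature | Top crop | Side crop |
|---|---|---|
| Stake top | (595,356) | (303,115) |
| Left plate front corner | (235,325) | (249,357) |
| Right plate front corner | (728,275) | (247,46) |
| Rail | (237,238) to (705,192) | – |
| Batten plain end corners | (442,430), (472,497) | (352,232), (410,217) |

Next I cast these onto their planes.

```bash
cat >> h.py <<'E'
def fit2(A,B):
    A,B=np.array(A,float),np.array(B,float)
    a,b=A.mean(0),B.mean(0);X,Y=A-a,B-b
    th=np.arctan2((X[:,0]*Y[:,1]-X[:,1]*Y[:,0]).sum(),(X*Y).sum())
    M=np.array([[np.cos(th),-np.sin(th)],[np.sin(th),np.cos(th)]]); t=b-M@a
    return th,M,t,(A@M.T+t-B)
E
python3 - <<'E'
from h import *
T=snap('top');S=snap('side')
ft=lambda p:(np.array(p)+.5)/5-.5+[185,125]
fs=lambda p:(np.array(p)+.5)/4-.5+[185,180]
mod=[(-.008,-.060,.048),(.03,.135,.04),(.03,-.135,.04),(.08,.135,.04),(.08,-.135,.04)]
top=[(595,356),(237,325),(727,274),(238,238),(705,192)]
side=[(303,115),(249,357),(247,47),(172,356),(178,49)]
W={}
for n,C,f,px in(('top',T,ft,top),('side',S,fs,side)):
    w=np.array([ray(C,f(p),m[2])[0,:2] for p,m in zip(px,mod)]);W[n]=w
    th,M,t,r=fit2([m[:2] for m in mod],w);print(n,np.degrees(th).round(2),t.round(4),(r*1000).round(1).tolist())
w=(W['top']+W['side'])/2
th,M,t,r=fit2([m[:2] for m in mod],w);print('avg',np.degrees(th).round(2),t.round(4),(r*1000).round(1).tolist())
np.savez('rack.npz',th=th,M=M,t=t)
for n,C,f,px in(('top',T,ft,[(442,430),(472,497)]),('side',S,fs,[(352,232),(410,217),(543,490),(478,510)])):
    q=ray(C,f(np.array(px)),.03)[:,:2];print(n,q.round(4).tolist(),((q-t)@M*1000).round(1).tolist())
h=cv2.cvtColor(T['pixels'],cv2.COLOR_RGB2HSV)
m=cv2.inRange(h[210:265,185:290],(100,120,50),(125,255,255));m2=np.argwhere(m)[:,::-1]+[185,210];print('blue px',m2.min(0),m2.max(0),len(m2),ray(T,m2.mean(0),.03))
E
```

```text
top 6.22 [0.6234 0.038 ] [[-0.2, -1.0], [-0.7, -0.3], [-1.6, 1.6], [0.3, 4.8], [2.2, -5.1]]
side 6.36 [0.6219 0.0388] [[0.2, 0.5], [-0.3, -2.9], [-0.5, 0.9], [0.8, 0.3], [-0.1, 1.2]]
avg 6.29 [0.6226 0.0384] [[-0.0, -0.3], [-0.5, -1.6], [-1.1, 1.2], [0.5, 2.6], [1.1, -1.9]]
top [[0.5828, 0.0623], [0.5457, 0.0454]] [[-37.0, 28.1], [-75.7, 15.3]]
side [[0.5802, 0.0652], [0.5421, 0.0497], [0.4502, 0.2591], [0.489, 0.2756]] [[-39.2, 31.3], [-78.8, 20.0], [-147.2, 238.2], [-106.8, 250.4]]
blue px [193 244] [200 257] 38 [[0.47059944 0.27204091 0.03      ]]
```

The two views agree within 2–3 mm. The rack origin is at (0.6226, 0.0384) with yaw 6.3°, and the batten is skewed about 17° to the rack.

Plan, in two pushes:
1. Push the front face about 65 mm along its normal, with the fingers spread.
2. Push the blue end about 170 mm lengthwise.

I start by moving into position.

arm_command:
  steps:
    - [6,0,0,0,0,0,-0.1135]
    - [6,0,0,0,0,0,-0.1135]
    - [6,0,0,0,0,0,-0.1135]
    - [6,0,0,0,0,0,-0.1135]
    - [6,0,0,0,0,0,-0.1135]
    - [6,0,0,0,0,0,-0.1135]
    - [6,-4,0.4,0,0,0,0]
    - [6,-4,0.4,0,0,0,0]
    - [6,-4,0.4,0,0,0,0]
    - [6,-4,0.4,0,0,0,0]

```text
clock: 1.13
position: [0.2586, 0.5089, 0.2311]
tool_rot: [0.0, 0.547, 0.837, -0.0]
ft_force: [0.6, 0.6, 0.0]
grip_width: 0.06
```

arm_command:
  steps:
    - [6,-4,0.4,0,0,0,0]
    - [6,-4,0.4,0,0,0,0]
    - [6,-4,0.4,0,0,0,0]
    - [6,-4,0.4,0,0,0,0]
    - [6,-4,0.4,0,0,0,0]
    - [6,-4,0.4,0,0,0,0]
    - [6,-4,0.4,0,0,0,0]
    - [6,-4,0.4,0,0,0,0]
    - [6,-4,0.4,0,0,0,0]
    - [6,0,0,0,0,0,0]

```text
clock: 1.97
position: [0.439, 0.187, 0.2316]
tool_rot: [0.002, 0.553, 0.833, -0.001]
ft_force: [0.4, -1.5, -0.3]
grip_width: 0.0598
```

```bash
cat >> h.py <<'E'
def to(target):
    s=env.state(); Rm=rot(s['tool_rot']).as_matrix(); p=np.array(s['position'])
    print('pos',p.round(4),'xaxis ang',np.degrees(np.arctan2(Rm[1,0],Rm[0,0])).round(2),'tilt',Rm[2].round(4),'F',np.round(s['ft_force'],1),'t',round(s['clock'],2),'jaw',round(s['grip_width'],4))
    print('shift cm',(Rm.T@(np.array(target)-p)*100).round(2))
E
python3 -c "
from h import *
to([.468,.141,.008])"
```

```text
pos [0.439  0.187  0.2316] xaxis ang 112.86 tilt [-3.8e-03  9.0e-04 -1.0e+00] F [ 0.4 -1.5 -0.3] t 1.97 jaw 0.0598
shift cm [-5.28  0.87 22.38]
```

arm_command:
  steps:
    - [6,-3,0.5,0,0,0,0.0]
    - [6,-2.5,0.4,0,0,0,0]
    - [6,0,0,4,0,0,0]
    - [6,0,0,4,0,0,0]
    - [6,0,0,4,0,0,0]
    - [6,0,0,4,0,0,0]
    - [6,0,0,3,0,0,0]
    - [6,0,0,2.4,0,0,0]
    - [6,0,0,0,0,0,0]
    - [6,0,0,0,0,0,0]

```text
clock: 2.8
position: [0.4649, 0.1484, 0.0167]
tool_rot: [-0.001, 0.547, 0.837, -0.001]
ft_force: [-0.4, 0.2, 0.5]
grip_width: 0.06
```

```bash
python3 -c "
from h import *
to([.468,.141,.008])
s=snap('side');cv2.imwrite('pics/c.png',cv2.resize(cv2.cvtColor(s['pixels'],cv2.COLOR_RGB2BGR)[160:330,180:400],None,fx=3,fy=3))"
```

```text
pos [0.4649 0.1484 0.0167] xaxis ang 113.63 tilt [ 2.0e-04 -2.4e-03 -1.0e+00] F [-0.4  0.2  0.5] t 2.8 jaw 0.06
shift cm [-0.8  -0.01  0.87]
```

View pics/c.png

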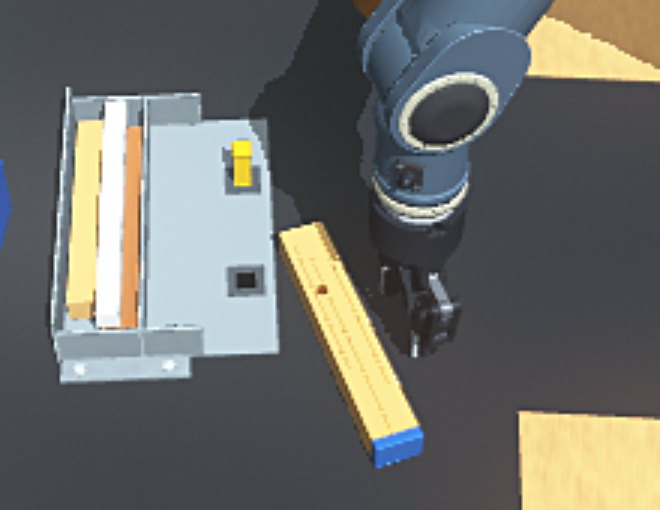

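The side view shows the fingers down on the robot's side of the batten near its middle, clear of it. I lower a little and start the normal push.

arm_command:
  steps:
    - [6,-0.8,0,0.7,0,0,0]
    - [6,0,1,0,0,0,0]
    - [6,0,0.6,0,0,0,0]
    - [6,0,0.6,0,0,0,0]
    - [6,0,0.6,0,0,0,0]
    - [6,0,0.6,0,0,0,0]
    - [6,0,0.6,0,0,0,0]
    - [6,0,0.6,0,0,0,0]
    - [6,0,0.6,0,0,0,0]
    - [6,0,0,0,0,0,0]

```text
clock: 3.68
position: [0.5181, 0.1629, 0.0104]
tool_rot: [0.001, 0.547, 0.837, 0.001]
ft_force: [1.1, -0.3, 0.4]
grip_width: 0.0601
```

```bash
cat >> h.py <<'E'
z_=np.load('rack.npz'); M_,t_=z_['M'],z_['t']
def rk(p): return (np.atleast_2d(p)[:,:2]-t_)@M_*1000
def batten(dbg=None):
    """from side and top: light-wood+blue blob of the batten top, corners at z=.03, in rack mm"""
    for n in('side','top'):
        s=snap(n); h=cv2.cvtColor(s['pixels'],cv2.COLOR_RGB2HSV)
        if dbg: cv2.imwrite(f'pics/{dbg}_{n}.png',cv2.cvtColor(s['pixels'],cv2.COLOR_RGB2BGR))
        m=cv2.inRange(h,(8,60,70),(27,175,255))|cv2.inRange(h,(100,130,70),(125,255,255))
        poly=proj(s,np.c_[np.array([[-180,300],[-180,-145],[76,-133],[76,133],[25,300]])/1000@M_.T+t_,np.full(5,.03)])
        k=np.zeros_like(m);cv2.fillPoly(k,[poly.round().astype(int)],255)
        cs=cv2.findContours(m&k,cv2.RETR_EXTERNAL,cv2.CHAIN_APPROX_NONE)[0]
        c=np.vstack([c for c in cs if cv2.contourArea(c)>6])
        q=ray(s,c[:,0],.03); r=rk(q).astype(np.float32)
        b=cv2.minAreaRect(r); print(n,'centre',np.round(b[0],1),'size',np.round(b[1],1),'ang',round(b[2],1),cv2.boxPoints(b).round(0).tolist())
        hb=cv2.inRange(h,(100,130,70),(125,255,255))&k
        if hb.any(): print('   blue mean',rk(ray(s,np.argwhere(hb)[:,::-1].mean(0),.03)).round(1))
E
python3 -c "
from h import *
to([.468,.141,.008]); batten()"
```

```text
pos [0.5181 0.1629 0.0104] xaxis ang 113.64 tilt [ 0.      0.0025 -1.    ] F [ 1.1 -0.3  0.4] t 3.68 jaw 0.0601
shift cm [ 0.01 -5.47  0.23]
side centre [-61.3 156. ] size [ 49.8 254.5] ang 17.3 [[-123.0, 270.0], [-47.0, 27.0], [0.0, 42.0], [-75.0, 285.0]]
   blue mean [[-96.  263.6]]
top centre [-44.9  96.2] size [ 50.5 346.9] ang 17.1 [[-120.0, 255.0], [-18.0, -77.0], [30.0, -62.0], [-72.0, 269.0]]
   blue mean [[-95.8 258.5]]
```

The push held the skew at 17.2° and moved the batten about 35 mm. I need about 30 mm more, then I retreat.

arm_command:
  steps:
    - [6,0,0.6,0,0,0,0]
    - [6,0,0.6,0,0,0,0]
    - [6,0,0.6,0,0,0,0]
    - [6,0,0.6,0,0,0,0]
    - [6,0,0.6,0,0,0,0]
    - [6,0,0,0,0,0,0]
    - [6,0,-2,0,0,0,0]
    - [6,0,-2,0,0,0,0]
    - [6,0,0,0,0,0,0]

```text
clock: 4.53
position: [0.5032, 0.1559, 0.0097]
tool_rot: [-0.002, 0.548, 0.837, -0.002]
ft_force: [0.0, -0.1, -0.1]
grip_width: 0.0601
```

```bash
python3 -c "
from h import *
to([.468,.141,.008]); batten()"
```

```text
pos [0.5032 0.1559 0.0097] xaxis ang 113.58 tilt [ 2.0e-04 -5.5e-03 -1.0e+00] F [ 0.  -0.1 -0.1] t 4.53 jaw 0.0601
shift cm [ 0.04 -3.82  0.19]
side centre [-32.9 164.8] size [ 49.1 253.9] ang 17.3 [[-94.0, 279.0], [-18.0, 36.0], [28.0, 51.0], [-47.0, 293.0]]
   blue mean [[-67.3 274.4]]
top centre [-21.7 102.8] size [ 63.7 349.4] ang 12.2 [[-90.0, 267.0], [-16.0, -75.0], [46.0, -61.0], [-27.0, 280.0]]
   blue mean [[-67.6 267.4]]
```

The batten now has its plain back corner at about (22,49) in the rack frame with 17.2° of skew. I lift, turn 90° and go to the blue end.

arm_command:
  steps:
    - [1.3,0,0,-4,0,0,0]
    - [1.3,0,0,-4,0,0,0.1122]
    - [1.3,0,0,0,0,0,0.1122]
    - [1.3,0,0,0,0,0,0.1122]
    - [1.3,0,0,0,0,0,0.1122]
    - [1.3,0,0,0,0,0,0.1122]
    - [1.3,0,0,0,0,0,0.1122]
    - [1.3,0,0,0,0,0,0.1122]
    - [1.3,0,0,0,0,0,0.1122]
    - [1.3,0,0,0,0,0,0.1122]

```text
clock: 5.47
position: [0.5086, 0.1586, 0.0908]
tool_rot: [0.0, 0.885, 0.465, 0.001]
ft_force: [0.4, -0.2, 0.5]
grip_width: 0.0129
```

arm_command:
  steps:
    - [1.3,0,0,0,0,0,0.1122]
    - [1.3,0,0,0,0,0,0.1122]
    - [1.3,0,0,0,0,0,0.1122]
    - [1.3,0,0,0,0,0,0.1122]
    - [1.3,0,0,0,0,0,0.1122]
    - [1.3,0,0,0,0,0,0]

```text
clock: 5.97
position: [0.5084, 0.1587, 0.0906]
tool_rot: [0.0, 0.979, 0.204, 0.001]
ft_force: [0.2, -0.6, 0.1]
grip_width: 0.013
```

```bash
python3 -c "
from h import *
to(np.r_[np.array([-.080,.306])@M_.T+t_,.010])"
```

```text
pos [0.5084 0.1587 0.0906] xaxis ang 23.57 tilt [ 1.8e-03  7.0e-04 -1.0e+00] F [ 0.2 -0.6  0.1] t 5.97 jaw 0.013
shift cm [  7.09 -16.01   8.06]
```

arm_command:
  steps:
    - [1.3,0,-4,0,0,0,0]
    - [1.3,0,-4,0,0,0,0]
    - [1.3,2,-4,0,0,0,0]
    - [1.3,3,-4,0,0,0,0]
    - [1.3,2.1,0,2,0,0,0]
    - [1.3,0,0,3,0,0,0]
    - [1.3,0,0,3,0,0,0]
    - [1.3,0,0,0,0,0,0]

```text
clock: 6.63
position: [0.503, 0.3209, 0.0052]
tool_rot: [0.002, 0.978, 0.207, -0.004]
ft_force: [-1.2, -1.0, -0.3]
grip_width: 0.0128
```

```bash
python3 -c "
from h import *
to(np.r_[np.array([-.080,.306])@M_.T+t_,.010])
s=snap('side');cv2.imwrite('pics/d.png',cv2.resize(cv2.cvtColor(s['pixels'],cv2.COLOR_RGB2BGR)[160:360,180:400],None,fx=3,fy=3))"
```

```text
pos [0.503  0.3209 0.0052] xaxis ang 23.85 tilt [-0.009   0.0017 -1.    ] F [-1.2 -1.  -0.3] t 6.63 jaw 0.0128
shift cm [ 1.12 -0.91 -0.49]
```

View pics/d.png

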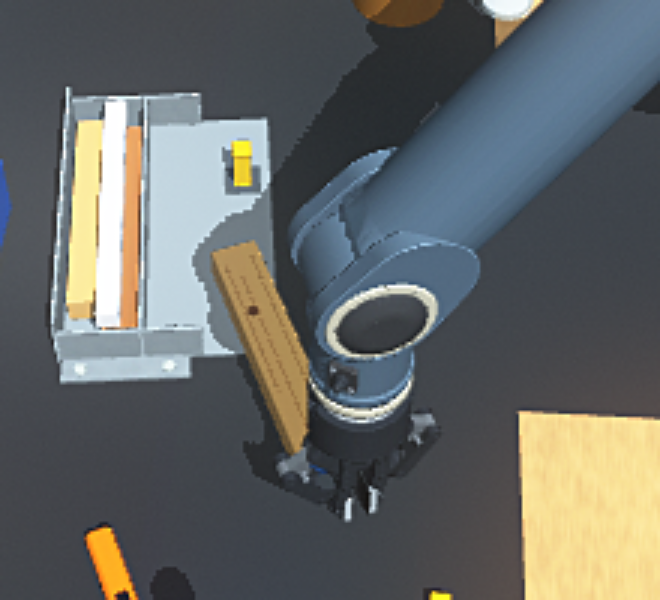

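The side view shows the fingertips at (360,500), just beyond the blue end and not yet centred on it. I shift 1.1 cm along x and start the lengthwise push.

arm_command:
  steps:
    - [1.3,1.1,0,-0.4,0,0,0]
    - [1.3,0,0.8,0,0,0,0]
    - [1.3,0,0.7,0,0,0,0]
    - [1.3,0,0.6,0,0,0,0]
    - [1.3,0,0.7,0,0,0,0]
    - [1.3,0,0.7,0,0,0,0]
    - [1.3,0,0.7,0,0,0,0]
    - [1.3,0,0.7,0,0,0,0]
    - [1.3,0,0.7,0,0,0,0]
    - [1.3,0,0,0,0,0,0]

```text
clock: 7.52
position: [0.5395, 0.2722, 0.0143]
tool_rot: [0.001, 0.979, 0.203, 0.0]
ft_force: [-0.2, -0.6, -0.1]
grip_width: 0.0132
```

```bash
python3 -c "
from h import *
to([.5,.3,.01]);print(rk(env.state()['position'])); batten('e')
for n in('side','top'):
  s=cv2.imread(f'pics/e_{n}.png');cv2.imwrite(f'pics/e{n}.png',s)
a=cv2.imread('pics/e_top.png')[125:275,180:340];b=cv2.imread('pics/e_side.png')[170:340,180:340]
cv2.imwrite('pics/e.png',np.hstack([cv2.resize(a,(400,375)),cv2.resize(b,(400,375))]))"
```

```text
pos [0.5395 0.2722 0.0143] xaxis ang 23.47 tilt [-2.0e-04  1.5e-03 -1.0e+00] F [-0.2 -0.6 -0.1] t 7.52 jaw 0.0132
shift cm [-2.51 -4.12  0.42]
[[-57.03896918 241.55361001]]
side centre [-19.  125.1] size [ 45.7 253.9] ang 15.6 [[-75.0, 241.0], [-7.0, -3.0], [37.0, 9.0], [-31.0, 254.0]]
   blue mean [[-55.4 237.4]]
top centre [-15.1  81.6] size [ 65.4 305.5] ang 11.7 [[-78.0, 225.0], [-16.0, -75.0], [48.0, -61.0], [-14.0, 238.0]]
   blue mean [[-63.8 224.1]]
```

View pics/e.png

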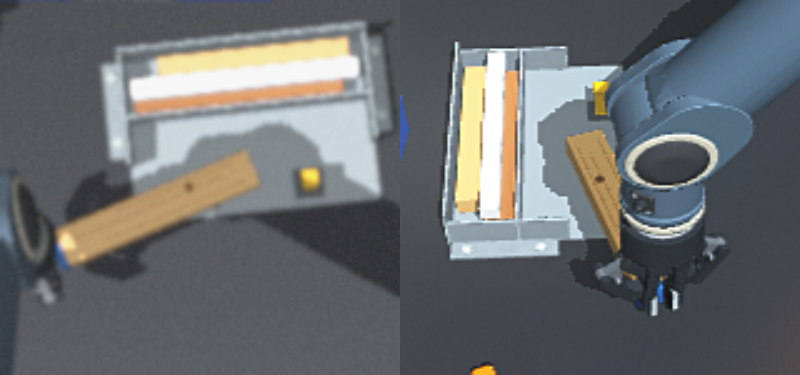

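The top view shows the fingers flat behind the blue end. The plain end is at about (37,8) in the rack frame, heading behind the stake with roughly 12 mm of clearance. I continue the lengthwise push.

arm_command:
  steps:
    - [1.3,0,0.7,0.2,0,0,0]
    - [1.3,0,0.7,0,0,0,0]
    - [1.3,0,0.7,0,0,0,0]
    - [1.3,0,0.7,0,0,0,0]
    - [1.3,0,0.7,0,0,0,0]
    - [1.3,0,0.7,0,0,0,0]
    - [1.3,0,0.7,0,0,0,0]
    - [1.3,0,0.7,0,0,0,0]
    - [1.3,0,0,0,0,0,0]

```text
clock: 8.37
position: [0.562, 0.2212, 0.0125]
tool_rot: [0.001, 0.979, 0.203, 0.0]
ft_force: [0.3, -0.4, 0.3]
grip_width: 0.0131
```

```bash
python3 -c "
from h import *
to([.5,.3,.01]);print(rk(env.state()['position'])); batten('f')
a=cv2.imread('pics/f_top.png')[125:275,180:340];b=cv2.imread('pics/f_side.png')[170:340,180:340]
cv2.imwrite('pics/f.png',np.hstack([cv2.resize(a,(400,375)),cv2.resize(b,(400,375))]))"
```

```text
pos [0.562  0.2212 0.0125] xaxis ang 23.46 tilt [ 3.0e-04  1.3e-03 -1.0e+00] F [ 0.3 -0.4  0.3] t 8.37 jaw 0.0131
shift cm [-2.55 -9.7   0.23]
[[-40.2330851  188.31008689]]
side centre [ 0.9 73.4] size [ 44.1 257.2] ang 13.7 [[-51.0, 193.0], [10.0, -57.0], [53.0, -46.0], [-8.0, 204.0]]
   blue mean [[-41.9 178.5]]
top centre [-3.6 51.8] size [ 70.5 243.3] ang 10.2 [[-60.0, 165.0], [-17.0, -74.0], [53.0, -62.0], [9.0, 178.0]]
   blue mean [[-51.  169.3]]
```

View pics/f.png

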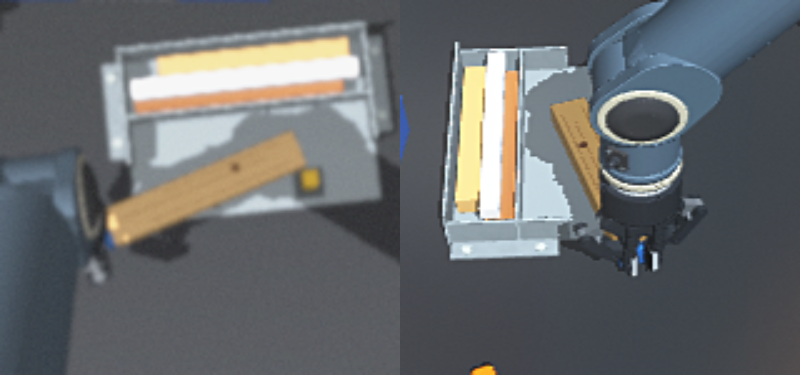

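The plain end is at about (53,-45) and is passing behind the stake. About 70 mm of lengthwise push remains, which I do in smaller rows.

arm_command:
  steps:
    - [1.3,0,0.7,0,0,0,0]
    - [1.3,0,0.7,0,0,0,0]
    - [1.3,0,0.7,0,0,0,0]
    - [1.3,0,0.7,0,0,0,0]
    - [1.3,0,0.7,0,0,0,0]
    - [1.3,0,0.7,0,0,0,0]
    - [1.3,0,0.7,0,0,0,0]
    - [1.3,0,0,0,0,0,0]

```text
clock: 9.13
position: [0.5816, 0.1762, 0.0124]
tool_rot: [0.001, 0.979, 0.203, 0.0]
ft_force: [1.1, 0.1, -0.4]
grip_width: 0.013
```

arm_command:
  steps:
    - [1.3,0,0.6,0,0,0,0]
    - [1.3,0,0.6,0,0,0,0]
    - [1.3,0,0.5,0,0,0,0]
    - [1.3,0,0,0,0,0,0]

```text
clock: 9.47
position: [0.5881, 0.1614, 0.0124]
tool_rot: [0.0, 0.979, 0.204, 0.0]
ft_force: [0.4, -0.6, -0.3]
grip_width: 0.0132
```

```bash
python3 -c "
from h import *
to([.5,.3,.01]);print(rk(env.state()['position'])); batten('g')
a=cv2.imread('pics/g_top.png')[125:275,180:340];b=cv2.imread('pics/g_side.png')[170:340,180:340]
cv2.imwrite('pics/g.png',np.hstack([cv2.resize(a,(400,375)),cv2.resize(b,(400,375))]))"
```

```text
pos [0.5881 0.1614 0.0124] xaxis ang 23.52 tilt [ 3.0e-04  1.1e-03 -1.0e+00] F [ 0.4 -0.6 -0.3] t 9.47 jaw 0.0132
shift cm [ -2.55 -16.23   0.22]
[[-20.83061962 126.03548799]]
side centre [16.2 10.9] size [ 40.7 256.9] ang 17.2 [[-41.0, 128.0], [35.0, -118.0], [74.0, -106.0], [-2.0, 140.0]]
   blue mean [[-19.9 120.5]]
top centre [ 2.7 -9.3] size [ 70.9 229. ] ang 17.1 [[-65.0, 90.0], [3.0, -129.0], [70.0, -108.0], [3.0, 111.0]]
   blue mean [[-35.6 105.9]]
```

View pics/g.png

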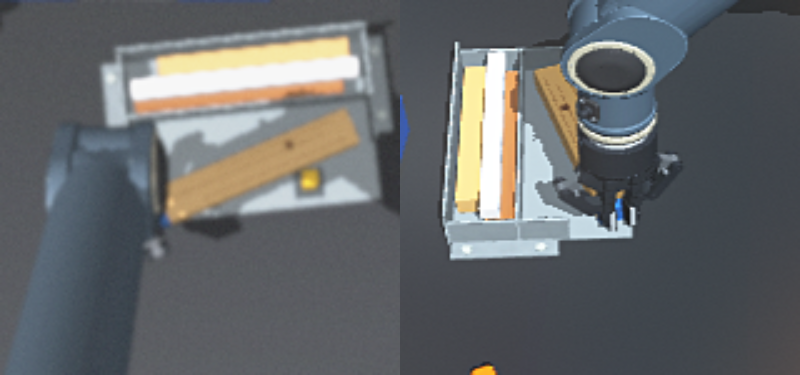

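The plain end is behind the stake with its back corner at about (74,-107), close to the rail. I push 8 mm more so the blue end clears the left plate. Then I back off, lift, and turn so the jaws lie along the rack.

arm_command:
  steps:
    - [1.3,0,0.4,0,0,0,0]
    - [1.3,0,0.4,0,0,0,0]
    - [1.3,0,0,0,0,0,0]
    - [1.3,0,-2,0,0,0,0]
    - [1.3,0,-1,-3,0,0,0]
    - [1.3,0,0,-4,0,0,0]
    - [2,0,0,-1,0,0,-0.1155]
    - [2,0,0,0,0,0,-0.1155]
    - [2,0,0,0,0,0,-0.1155]
    - [2,0,0,0,0,0,-0.1155]

```text
clock: 10.4
position: [0.5789, 0.1832, 0.0929]
tool_rot: [0.0, 0.905, 0.426, 0.001]
ft_force: [1.5, -0.7, 0.3]
grip_width: 0.0196
```

arm_command:
  steps:
    - [2,0,0,0,0,0,-0.1155]
    - [2,0,0,0,0,0,-0.1155]
    - [2,0,0,0,0,0,-0.1155]
    - [2,0,0,0,0,0,-0.1155]
    - [2,0,0,0,0,0,-0.1155]
    - [2,0,0,0,0,0,-0.1155]
    - [2,0,0,0,0,0,-0.1155]
    - [2,0,0,0,0,0,0]

```text
clock: 11.07
position: [0.5788, 0.1828, 0.0923]
tool_rot: [-0.0, 0.666, 0.746, 0.0]
ft_force: [-0.3, 0.3, -0.3]
grip_width: 0.0199
```

```bash
python3 -c "
from h import *
to(np.r_[np.array([-.070,.085])@M_.T+t_,.011]);print(rk(env.state()['position'])); batten()"
```

```text
pos [0.5788 0.1828 0.0923] xaxis ang 96.49 tilt [ 3.e-04  1.e-04 -1.e+00] F [-0.3  0.3 -0.3] t 11.07 jaw 0.0199
shift cm [-6.32 -4.24  8.13]
[[-27.78636705 148.32592652]]
side centre [16.1  3.8] size [ 46.5 256.8] ang 16.8 [[-43.0, 120.0], [31.0, -126.0], [75.0, -112.0], [1.0, 133.0]]
   blue mean [[-12.  117.1]]
top centre [  4.9 -16.7] size [ 70.9 227.7] ang 17.2 [[-63.0, 82.0], [5.0, -136.0], [73.0, -115.0], [5.0, 103.0]]
   blue mean [[-30.1  99.5]]
```

arm_command:
  steps:
    - [2,0,-4.1,0,0,0,0]
    - [2,-3.6,0,0,0,0,0]
    - [2,-3.7,0,0,0,0,0]
    - [2,0,0,3.5,0,0,0]
    - [2,0,0,3,0,0,0]
    - [2,0,0,1.3,0,0,0]
    - [2,0,0,0,0,0,0]

```text
clock: 11.75
position: [0.5435, 0.1052, 0.0113]
tool_rot: [-0.002, 0.667, 0.745, -0.003]
ft_force: [-0.4, 0.2, 0.0]
grip_width: 0.0198
```

```bash
python3 -c "
from h import *
to(np.r_[np.array([.027,.075])@M_.T+t_,.011]);print(rk(env.state()['position'])); batten('k')"
```

```text
pos [0.5435 0.1052 0.0113] xaxis ang 96.26 tilt [-0.0013 -0.0064 -1.    ] F [-0.4  0.2  0. ] t 11.75 jaw 0.0198
shift cm [-0.01  9.83 -0.04]
[[-71.28014218  75.09812199]]
side centre [15.1  3.1] size [ 46.8 257.9] ang 17.4 [[-46.0, 119.0], [31.0, -127.0], [76.0, -113.0], [-1.0, 133.0]]
   blue mean [[-18.9 112.9]]
top centre [ 13.2 -43.8] size [ 70.7 173.8] ang 17.2 [[-46.0, 29.0], [5.0, -137.0], [73.0, -116.0], [21.0, 50.0]]
```

Everything is in position and the batten hasn't been disturbed. I push the blue end in about 60 mm first, then check.

arm_command:
  steps:
    - [2,0,1.2,0,0,0,0]
    - [2,0,0.9,0,0,0,0]
    - [2,0,0.6,0,0,0,0]
    - [2,0,0.6,0,0,0,0]
    - [2,0,0.6,0,0,0,0]
    - [2,0,0.6,0,0,0,0]
    - [2,0,0.6,0,0,0,0]
    - [2,0,0.6,0,0,0,0]
    - [2,0,0.6,0,0,0,0]
    - [2,0,0,0,0,0,0]

```text
clock: 12.68
position: [0.6103, 0.1133, 0.0144]
tool_rot: [0.001, 0.667, 0.745, 0.001]
ft_force: [0.3, 0.4, -0.4]
grip_width: 0.02
```

```bash
python3 -c "
from h import *
to(np.r_[np.array([.027,.075])@M_.T+t_,.011]);print(rk(env.state()['position'])); batten('m')
a=cv2.imread('pics/m_top.png')[125:275,180:340];b=cv2.imread('pics/m_side.png')[170:340,180:340]
cv2.imwrite('pics/m.png',np.hstack([cv2.resize(a,(400,375)),cv2.resize(b,(400,375))]))"
```

```text
pos [0.6103 0.1133 0.0144] xaxis ang 96.4 tilt [ 0.      0.0018 -1.    ] F [ 0.3  0.4 -0.4] t 12.68 jaw 0.02
shift cm [-0.08  3.11  0.34]
[[-4.07472986 75.76724351]]
side centre [33.7 -0.5] size [ 41.9 257.8] ang 3.9 [[4.0, 127.0], [22.0, -131.0], [63.0, -128.0], [46.0, 129.0]]
   blue mean [[ 25.7 113.6]]
top centre [ 20.5 -50.4] size [ 76.9 167. ] ang 4.2 [[-24.0, 30.0], [-12.0, -137.0], [65.0, -131.0], [53.0, 36.0]]
```

View pics/m.png

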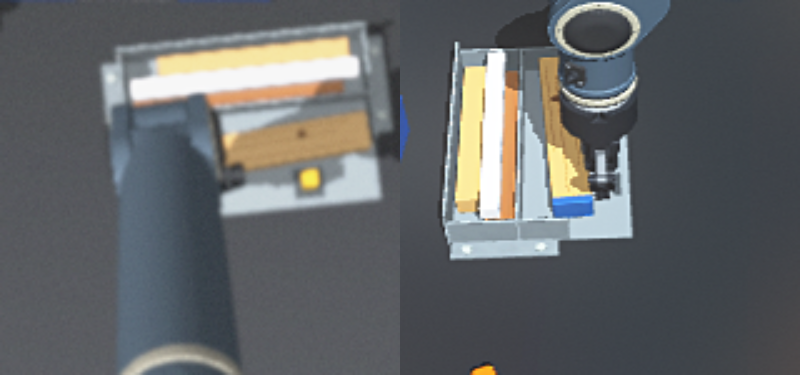

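Skew is down to about 4°, and both ends are between the plates behind the stake. I push about 10 mm more here, then move to the middle with the fingers wider and push square.

arm_command:
  steps:
    - [2,0,0.5,0,0,0,0]
    - [2,0,0.5,0,0,0,0]
    - [2,0,0,0,0,0,0]
    - [2,0,-2,0,0,0,0]
    - [4,-3,0,0.3,0,0,0]
    - [4,-3,0,0,0,0,0]
    - [4,-1.5,0,0,0,0,0]
    - [4,0,0,0,0,0,0]

```text
clock: 13.45
position: [0.6076, 0.0316, 0.0115]
tool_rot: [0.001, 0.669, 0.743, -0.001]
ft_force: [0.9, -1.2, -0.4]
grip_width: 0.04
```

```bash
python3 -c "
from h import *
to(np.r_[np.array([.027,.0])@M_.T+t_,.011]);print(rk(env.state()['position'])); batten('n')"
```

```text
pos [0.6076 0.0316 0.0115] xaxis ang 96.0 tilt [-3.3e-03  5.0e-04 -1.0e+00] F [ 0.9 -1.2 -0.4] t 13.45 jaw 0.04
shift cm [0.54 4.26 0.05]
[[-15.63748204  -5.16016624]]
side centre [37.8 -2.1] size [ 42.2 259.3] ang 0.8 [[15.0, 127.0], [19.0, -132.0], [61.0, -131.0], [57.0, 128.0]]
   blue mean [[ 35.9 112.7]]
top centre [ 38.  -18.9] size [ 43.4 229.6] ang 1.0 [[14.0, 95.0], [18.0, -134.0], [62.0, -133.0], [58.0, 96.0]]
   blue mean [[ 39.5 103.7]]
```

arm_command:
  steps:
    - [4,0.5,0.5,0,0,0,0]
    - [4,0,0.7,0,0,0,0]
    - [4,0,0.6,0,0,0,0]
    - [4,0,0.5,0,0,0,0]
    - [4,0,0.5,0,0,0,0]
    - [4,0,0.5,0,0,0,0]
    - [4,0,0.3,0,0,0,0]
    - [4,0,0,0,0,0,0]

```text
clock: 14.22
position: [0.6432, 0.0465, 0.0112]
tool_rot: [0.0, 0.666, 0.746, 0.0]
ft_force: [-0.3, -0.5, 0.6]
grip_width: 0.0402
```

```bash
python3 -c "
from h import *
to(np.r_[np.array([.027,.0])@M_.T+t_,.011]);print(rk(env.state()['position'])); batten('o')"
```

```text
pos [0.6432 0.0465 0.0112] xaxis ang 96.41 tilt [-1.e-04  1.e-03 -1.e+00] F [-0.3 -0.5  0.6] t 14.22 jaw 0.0402
shift cm [-0.59  0.56  0.02]
[[21.37237177  5.84469031]]
side centre [52.7 -3.6] size [ 40.  258.1] ang 0.9 [[31.0, 125.0], [35.0, -133.0], [75.0, -132.0], [71.0, 126.0]]
   blue mean [[ 51.1 110.4]]
top centre [ 29.3 -15.3] size [ 92.5 238. ] ang 0.0 [[-17.0, 104.0], [-17.0, -134.0], [76.0, -134.0], [75.0, 104.0]]
   blue mean [[ 51.7 101.5]]
```

arm_command:
  steps:
    - [4,0,0.3,0,0,0,0]
    - [4,0,0.2,0,0,0,0]
    - [4,0,0,0,0,0,0]

```text
clock: 14.57
position: [0.6476, 0.047, 0.0113]
tool_rot: [0.0, 0.667, 0.746, 0.0]
ft_force: [-0.0, -0.6, -0.2]
grip_width: 0.0394
```

arm_command:
  steps:
    - [4,0,0.15,0,0,0,0]
    - [4,0,0,0,0,0,0]

```text
clock: 14.73
position: [0.6488, 0.0472, 0.0113]
tool_rot: [-0.0, 0.666, 0.746, -0.0]
ft_force: [-1.1, 0.1, -0.4]
grip_width: 0.0401
```

arm_command:
  steps:
    - [4,0,0.1,0,0,0,0]
    - [4,0,0,0,0,0,0]

```text
clock: 14.9
position: [0.6498, 0.0474, 0.0113]
tool_rot: [0.0, 0.666, 0.746, 0.0]
ft_force: [-0.7, 0.1, -0.1]
grip_width: 0.0398
```

arm_command:
  steps:
    - [4,0,0.1,0,0,0,0]
    - [4,0,0.1,0,0,0,0]
    - [4,0,0,0,0,0,0]

```text
clock: 15.15
position: [0.6503, 0.0474, 0.0112]
tool_rot: [-0.001, 0.666, 0.746, -0.001]
ft_force: [-5.0, -1.4, 4.3]
grip_width: 0.0402
```

arm_command:
  steps:
    - [4,0,0.1,0,0,0,0]
    - [4,0,0.1,0,0,0,0]
    - [4,0,0,0,0,0,0]

```text
clock: 15.4
position: [0.6502, 0.0474, 0.0111]
tool_rot: [-0.003, 0.666, 0.746, -0.003]
ft_force: [-10.6, -2.5, 8.4]
grip_width: 0.0399
```

```bash
python3 -c "
from h import *
to(np.r_[np.array([.027,.0])@M_.T+t_,.011]);print(rk(env.state()['position'])); batten('p')"
```

```text
pos [0.6502 0.0474 0.0111] xaxis ang 96.41 tilt [ 3.0e-04 -8.1e-03 -1.0e+00] F [-10.6  -2.5   8.4] t 15.4 jaw 0.0399
shift cm [-0.59 -0.14  0.01]
[[28.42151292  5.88199882]]
side centre [58.5 15.8] size [ 38.6 218.5] ang 1.0 [[37.0, 125.0], [41.0, -94.0], [80.0, -93.0], [76.0, 125.0]]
   blue mean [[ 57.  110.4]]
top centre [ 30.4 -14.8] size [238.8  94. ] ang 89.6 [[-17.0, -134.0], [77.0, -135.0], [78.0, 104.0], [-16.0, 105.0]]
   blue mean [[ 59.4 102.2]]
```

The rail now resists with about 10 N. I back off, lift clear and check.

arm_command:
  steps:
    - [4,0,-1,0,0,0,0]
    - [4,0,-2,0,0,0,0]
    - [4,0,-4,0,0,0,0]
    - [4,0,0,-4,0,0,0]
    - [4,0,0,-4,0,0,0]
    - [4,0,-3,-4,0,0,0]
    - [4,4,-2,-4,0,0,0]
    - [4,4,0,0,0,0,0]
    - [4,4,0,0,0,0,0]
    - [4,4,0,0,0,0,0]

```text
clock: 16.33
position: [0.5297, 0.1842, 0.1541]
tool_rot: [0.001, 0.667, 0.745, 0.002]
ft_force: [0.4, 0.7, -0.2]
grip_width: 0.0401
```

arm_command:
  steps:
    - [4,4,0,0,0,0,0]
    - [4,4,0,0,0,0,0]
    - [4,4,0,0,0,0,0]
    - [4,4,0,0,0,0,0]
    - [4,4,0,0,0,0,0]
    - [4,0,0,0,0,0,0]

```text
clock: 16.83
position: [0.5032, 0.3928, 0.1528]
tool_rot: [-0.003, 0.662, 0.75, 0.003]
ft_force: [0.0, 1.7, 0.6]
grip_width: 0.0398
```

```bash
python3 -c "
from h import *
batten('q')
a=cv2.imread('pics/q_top.png')[140:220,215:345];b=cv2.imread('pics/q_side.png')[180:300,185:285]
cv2.imwrite('pics/q.png',np.hstack([cv2.resize(a,(440,271),interpolation=cv2.INTER_CUBIC),cv2.resize(b,(226,271),interpolation=cv2.INTER_CUBIC)]))
A=cv2.resize(a,(520,320),interpolation=cv2.INTER_CUBIC);B=cv2.resize(b,(280,336),interpolation=cv2.INTER_CUBIC)
cv2.imwrite('pics/q.png',np.hstack([cv2.copyMakeBorder(A,0,16,0,0,0),B]))"
```

```text
side centre [56.9 -3.9] size [257.3  39.1] ang 89.9 [[37.0, -133.0], [76.0, -133.0], [77.0, 125.0], [38.0, 125.0]]
   blue mean [[ 54.6 110. ]]
top centre [ 29.1 -14.8] size [238.8  96.5] ang 89.6 [[-20.0, -134.0], [77.0, -135.0], [78.0, 104.0], [-18.0, 105.0]]
   blue mean [[ 60.1 102.1]]
```

View pics/q.png

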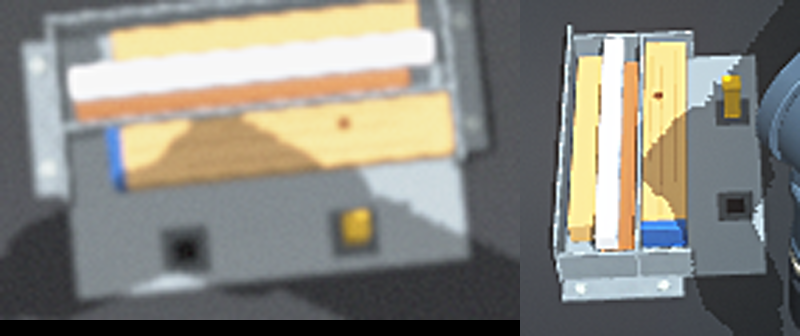

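The top view shows the batten from its blue end at (115,155) to its plain end at (450,120), against the rail and behind the stake at (355,225). I measure the front and back edges along the length to confirm it's flush.

Run:
```python
from h import *
for n in('side','top'):
    s=snap(n); im=s['pixels'].astype(np.float32)
    for y in(-120,-100,-75,-30,0,30,60,85,100):
        xs=np.arange(20,96,.5)
        P=np.c_[np.c_[xs,np.full(len(xs),y)]/1000@M_.T+t_,np.full(len(xs),.03)]
        uv=proj(s,P).astype(np.float32)
        c=cv2.remap(im,uv[None,:,0],uv[None,:,1],cv2.INTER_LINEAR)[0]
        sat=(c.max(1)-c.min(1))/c.max(1)   # wood saturated, steel grey
        w=sat>.25; i=np.flatnonzero(w&(xs>25)&(xs<70)); 
        j=np.argmax(~w[i[len(i)//2]:])+i[len(i)//2]
        print(n,y,'front',xs[i[0]],'back(z=.03)',xs[j])
```

```text
side -120 front 38.5 back(z=.03) 80.0
side -100 front 37.5 back(z=.03) 80.5
side -75 front 37.5 back(z=.03) 80.5
side -30 front 37.5 back(z=.03) 80.0
side 0 front 37.0 back(z=.03) 79.5
side 30 front 37.0 back(z=.03) 79.5
side 60 front 37.0 back(z=.03) 79.5
side 85 front 37.0 back(z=.03) 80.0
side 100 front 37.5 back(z=.03) 81.0
top -120 front 37.5 back(z=.03) 82.5
top -100 front 37.5 back(z=.03) 82.5
top -75 front 36.5 back(z=.03) 82.5
top -30 front 37.0 back(z=.03) 82.0
top 0 front 37.0 back(z=.03) 82.0
top 30 front 36.5 back(z=.03) 81.0
top 60 front 36.5 back(z=.03) 82.5
top 85 front 36.5 back(z=.03) 82.0
top 100 front 36.0 back(z=.03) 82.5
```

The front edge lies at 36–38.5 mm at every point along the length in both views, and the back edge is at the rail (80 mm nominal). It's flush within measuring error, so I hand in.

```bash
python3 -c "
from station import env
s=env.state();print(s['clock'],s['position'],s['ft_force']);print(env.hand_in())"
```

```text
17.0333 [0.50742419 0.38002901 0.15232418] [ 0.53916121  0.12386852 -0.42220817]
the job is handed in; nothing more can be done
None
```

The batten is in the front bay and lies flat against the back rail along its whole length, within about 1 mm. I handed the job in at 17 s, with the gripper clear of everything.

**What I did:** I only pushed it along the bench with the fingertips.
1. I pushed the front face in by about 65 mm, keeping the skew at about 17°.
2. I pushed on the blue end, sliding the plain end in behind the stake.
3. I pushed the blue end in, then pushed square at the middle until the rail pushed back with about 10 N.

**Last checks:**
- **Front edge:** it measured 36–38.5 mm in the rack frame at nine points along the length in both views. It should be 38 mm.
- **Back edge:** it measured 79.5–81 mm in the side view and 81–82.5 mm in the top view. The rail is at 80 mm, so the views disagree by about 2 mm, which is within the calibration.
- **Slope:** both views hint at about 1 mm over the length, with the blue end farther out. That is within measuring error, and I did no separate touch check at that end.
- **Position along the bay:** the batten sits towards the right plate and may be touching it. I measured its left end at about y = 105–110 mm.
- **Other items:** I saw nothing else moved in the pictures. I didn't measure the bystanders again at the end.

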